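# Turn the air coupler out of its transit tray onto the plate

### The arm

A 6-joint arm with a two-finger parallel gripper is mounted at the origin on a cart in front of the work surface, level with it; the furniture and walls round the work are solid. World frame = base frame: x ahead of the robot, y to its left, z up, the work surface at z = 0. Lengths are in mm, angles in rad, forces in N, time in s.
With the tool pointing down it reaches from about 300 to 825 mm from the base axis. Payload 5.4 kg.
Tool frame: the origin (TCP) lies at the centre of the arm's flange, where the gripper is bolted on; the fingertips stand ctrl.tcp_to_tips ahead of it and the grasp point (between the pads) lies 171 mm ahead of it (ctrl.tcp_to_tips is the distance from the TCP to the fingertips, in mm); z points along the fingers, y is the line along which they close (so a half turn about z gives the same grasp; the last joint's range is limited). The gripper opens to 92 mm and grips with 3 to 60 N. Pads are 20 mm wide; open, the fingers measure 128 mm over their backs; the gripper's body (75 mm by 189 mm) begins 69 mm behind the grasp point.
Start: joints at [1.094, 0.158, 1.597, -0, 1.386, -0.21], TCP at [151.608, 554.637, 404.701] pointing down, gripper open.
Joint ranges: [-2.91, 2.91], [-0.94, 2.29], [0.18, 2.7], [-1.29, 4.43], [0.17, 2.64], [-3, 3]. Speed limits (rad/s): [2.57, 2.57, 3.14, 3.14, 3.14, 3.14].

### API

Orientations are given as [roll, pitch, yaw] about the fixed x, y, z axes, in that order (R = Rz(yaw) Ry(pitch) Rx(roll)).
In Python, from cell import ctrl gives the robot as it stands.
- The arm moves only by the shell command python3 -m crank 'ROWS' [FORCE]. ROWS is a JSON object of lists of equal length, an entry for each row: "delta_pos": the shift along the world's x, y, z in mm, a list of three; "turn": the turn, a rotation vector about the world's x, y, z in rad, a list of three; "claw": the closure, from 0 (fully open) to 1 (shut). In form: {"delta_pos": [[x, y, z], ...], "turn": [[wx, wy, wz], ...], "claw": [claw, ...]}. A call has 1 to 10 rows; each row shifts and turns the commanded pose from where the row before left it; what a row does not reach is not made up. A row lasts 1/10 s, in which the tool goes at most 50 mm and 8.59 degrees, less where a joint would pass 70% of its speed; a pose out of reach is approached as far as the arm can. A call is refused whole if a number of a shift passes 50 or a number of a turn 0.15, either way. A call with a gripper value outside its range is refused whole. The fingers move at their own pace and stop on an object; FORCE is the grip in N (left out, the last holds). Time passes only in rows, so rows that do not move let the fingers close. It gives the time, the measured TCP pose, the force, the opening and the grip force at its end, in the units of the state.
- ctrl.read_state(): the state, without advancing time (a new reading comes with each control period).
- ctrl.camera(name): name is "side" or "top"; returns (picture, depth): 420x560x3 uint8, red, green, blue; 420x560 float32, mm along the optical axis (not along the pixel's ray), 0 where there is no reading.
- ctrl.get_calibration(name): a dict with "K" (3x3 intrinsics, pixels), "position" and "orientation" of the camera in the world. Camera axes: x right, y down, z forward; pixel columns grow to the right and rows downward; lengths in mm; the calibration is good to about 2 mm. A picture is of the moment at which its call begins. get_calibration takes no time and is no camera call.
- ctrl.finish_job(): hands the job in; it is judged then, once.
The state is a dict: "clock": time; "joints": joint angles; "dq": joint speeds; "joint_efforts": joint torques, N m; "ee_pos": TCP position; "tcp_rot": TCP orientation; "contact_force": force on the tool from outside, world axes, zero at the start; "torque": the same for the moment, N m; "finger_gap": opening from 0.0 (shut) to 1.0 (fully open); "finger_force": force on a finger pad.
Only numpy, scipy, OpenCV 4.12 (cv2) and the standard library are available. Lean on these libraries where they do the work, as an engineer would, in place of code of your own. Each camera call takes 0.05 s, during which the arm holds its last target. There are 200 camera calls.

### The job

The blue transit tray has a white plate caught over its mouth and an air coupler packed between the two. Turn the tray and plate over together, still caught, so that the plate lies flat on the worktop with the tray on top, without dropping the pair or letting it topple over; then squeeze the two red catch pads together between the fingers, lift the tray straight off and set it down on the worktop clear of the plate, leaving the coupler lying on the plate. Leave the wrench, the white carton and the steel bushing where they are.

Things in the scene. Friction and masses are not known exactly. Their poses are not given: they have to be found in the camera images.
- tray_mid (a point): Centre of the closed pair of blue tray and white plate: 46 mm wide (x; long flat sides), 110 mm long (y), 46 mm high (z), 0.4 kg in all, 0.18 kg the tray. Own z points from the tray's floor (23 mm away) to the plate: up at the start, down once turned over. Its end walls (46 x 44 mm, y = +-55 mm) are flat: the pair stands steadily on end, 110 mm tall. The tray alone, mouth down, has it 21 mm up.
- plate_mid (a point): Middle of the thickness of the white plate (44 x 100 x 5 mm, 0.1 kg), between the tray's raised end walls, 14.5 mm from tray_mid; axes as the tray's. Its outer face has a black foot 34 x 94 x 6 mm, on which it stands after turning, with this point 8.5 mm up; two ribs 3 mm high on its inner face then keep the coupler from rolling. Loose but for the catches.
- coupler_mid (a point): Centre of the steel air coupler with a red ring, 29 x 83 x 28 mm, long axis its own y, 0.1 kg, lying lengthwise inside the tray with a few mm of play (hidden at the start). It is not to be handled.
- catch_a_pad (a point): Middle of the outer face of the red pad of the catch on the tray's +x side, at mid-length; pad 18 mm along y, 12 mm high, 32.5 mm out and 17 mm from tray_mid towards the tray's floor: 40 mm above the worktop once turned over. 65 mm over both pads, about 55 mm pressed. To hold the pair without freeing it, grip its long sides 30 to 40 mm from mid-length, clear of pads and leaves.
- catch_b_pad (a point): The same point on the -x side. Press both pads inward together, about 3 N to start, 8 N each fully in (5 mm); held so, the tray can be lifted straight up by them.
- catch_a (a joint): Sprung rocker catch on the tray's +x side, rad: 0 caught, 0.30 its stop; the plate is free above 0.17. It turns about a pin at half the tray's height; turned over, its lower end swings out as the pad goes in, so keep fingertips higher than 24 mm above the worktop. It springs shut when let go.
- catch_b (a joint): The same catch on the tray's -x side.
- wrench: Bystander: steel combination wrench, 36 x 190 x 9 mm, origin at the centre of its underside, long axis y.
- carton: Bystander: small white and grey carton, 50 x 75 x 42 mm, origin at the centre of its underside, long axis y.
- bushing: Bystander: turned steel bushing standing on end, 50 mm across, 46 mm high, origin at the centre of its underside.

How it is judged:
By the outcome, as a careful person would: the job done as asked, in the order asked, and still so for the second after the job is handed in, with the robot touching nothing.
It also fails if it takes over 64 s, if anything falls off the work surface, if the arm or the gripper's body presses on something with over 40 N, if the wrist force passes 120 N, or if a joint passes its speed limit or range.

## Working session

There is one attempt and no reset: what is moved stays moved. The work goes in short steps, Python scripts to look and compute and a shell command to move; the robot and the scene stay as the last step left them, time stands still between calls to the robot, and variables do not carry over. Pictures are saved under pics/ and viewed, at most 10 in all, crops included, and the job is handed in when it is done.

```bash
mkdir -p pics; ls; cat > h.py <<'E'
import numpy as np,cv2
from scipy.spatial.transform import Rotation as R
from cell import ctrl
def shot(cam,fn):
    p,d=ctrl.camera(cam); cv2.imwrite('pics/'+fn+'.png',p[:,:,::-1]); np.savez('pics/'+fn+'.npz',p=p,d=d); return p,d
def rotm(o):
    o=np.array(o); return o if o.shape==(3,3) else R.from_euler('xyz',o).as_matrix()
def world(cam,d):
    c=ctrl.get_calibration(cam); K=np.array(c['K']); v,u=np.mgrid[:d.shape[0],:d.shape[1]]
    P=np.stack([(u-K[0,2])/K[0,0]*d,(v-K[1,2])/K[1,1]*d,d],-1)
    return P@rotm(c['orientation']).T+np.array(c['position'])
E
python3 - <<'E'
from h import *
print(ctrl.read_state(),ctrl.tcp_to_tips)
for c in('top','side'): print(ctrl.get_calibration(c)); shot(c,c+'0')
E
```

```text
pics
{'clock': 0.0, 'joints': array([ 1.09390616e+00,  1.59042992e-01,  1.59821276e+00, -3.96196032e-05,
        1.38618231e+00, -2.10151183e-01]), 'dq': array([ 0.00020676,  0.00151312, -0.00132216,  0.00060037, -0.00078643,
        0.00178377]), 'joint_efforts': array([ 1.06935939e-03, -3.85580850e+01, -3.22102439e+01,  7.03001185e-02,
        3.79547384e-02, -1.32431437e-04]), 'ee_pos': array([151.4883186 , 554.40271508, 403.73174705]), 'tcp_rot': array([-3.13977972e+00, -3.46889906e-04,  2.87486067e+00]), 'contact_force': array([-0.26278955, -0.3251065 , -0.05064761]), 'torque': array([-0.03630441,  0.01129138,  0.04571662]), 'finger_force': 0.0, 'finger_gap': 0.9961155520776857} 190.1
{'K': array([[481.34664461,   0.        , 288.17863596],
       [  0.        , 481.34664461, 209.95838658],
       [  0.        ,   0.        ,   1.        ]]), 'position': array([ 353.1260966 ,  194.26827897, 1166.32520356]), 'orientation': array([-2.95195711,  0.00404461, -1.57087686])}
{'K': array([[420.20412662,   0.        , 283.19771473],
       [  0.        , 420.20412662, 208.79244732],
       [  0.        ,   0.        ,   1.        ]]), 'position': array([ 294.08631307, -656.59708125,  520.39733582]), 'orientation': array([-2.0315899 ,  0.01720068, -0.31791671])}
```

View pics/top0.png

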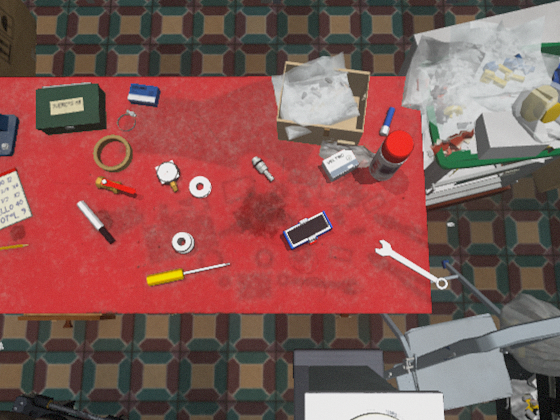

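View pics/side0.png

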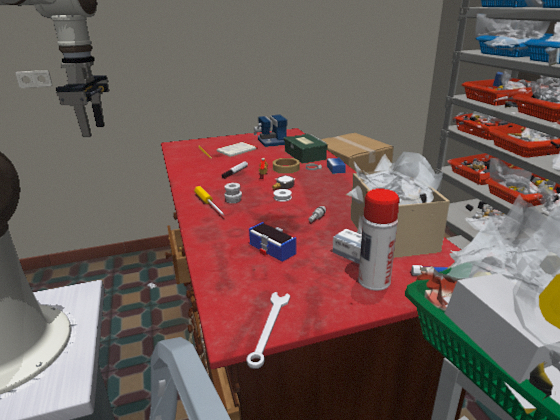

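The top view shows the tray at about (307,230), its long axis tilted, with the wrench at (412,265), the carton at (340,163) and free worktop to the left and below.

```bash
python3 - <<'E'
from h import *
z=np.load('pics/top0.npz'); p,d=z['p'],z['d']; W=world('top',d)
def at(u,v): return W[v,u].round(0)
for n,(u,v) in dict(carton=(340,163),can=(392,160),bush1=(182,240),bush2=(200,184),drv=(225,264),drvh=(165,278),coup=(262,167),wr1=(383,248),wr2=(440,283),edge=(300,310),re=(428,250),box=(320,135),valve=(168,173)).items(): print(n,at(u,v))
roi=np.zeros(d.shape,bool); roi[200:262,270:345]=1
m=roi&(W[...,2]>38)
pt=W[m][:,:2].astype(np.float32); print(m.sum(),cv2.minAreaRect(pt), np.median(W[m][:,2]))
hsv=cv2.cvtColor(p,cv2.COLOR_RGB2HSV)
b=roi&(hsv[...,0]>100)&(hsv[...,0]<135)&(hsv[...,1]>100); 
k=roi&(p.max(-1)<70)&(W[...,2]>38); q=W[k][:,:2].astype(np.float32); print('foot',cv2.minAreaRect(q),q.mean(0))
ev,V=np.linalg.eigh(np.cov(q.T));print(V[:,1],np.degrees(np.arctan2(V[1,1],V[0,1])))
print('table z',np.median(W[250:300,240:280,2]))
cv2.imwrite('pics/c0.png',cv2.resize(p[195:265,265:350,::-1],None,fx=8,fy=8,interpolation=cv2.INTER_CUBIC))
E
```

```text
carton [684.  73.  44.]
can [655. -26. 165.]
bush1 [502. 457.   4.]
bush2 [642. 418.   3.]
drv [443. 350.  14.]
drvh [410. 490.  20.]
coup [681. 263.  22.]
wr1 [482. -31.   2.]
wr2 [ 435. -448. -922.]
edge [335. 171.  -4.]
re [ 478. -141.   -4.]
box [745. 123.  74.]
valve [665. 494.  24.]
820 ((474.78033447265625, 180.12753295898438), (95.28304290771484, 225.65457153320312), 60.47785186767578) 43.966994846300054
foot ((465.8666076660156, 181.71652221679688), (74.7408676147461, 214.20932006835938), 64.4125747680664) [522.33887 155.49847]
[-0.53430898  0.84528925] 122.29706059038057
table z -0.9478049188234081
```

View pics/c0.png

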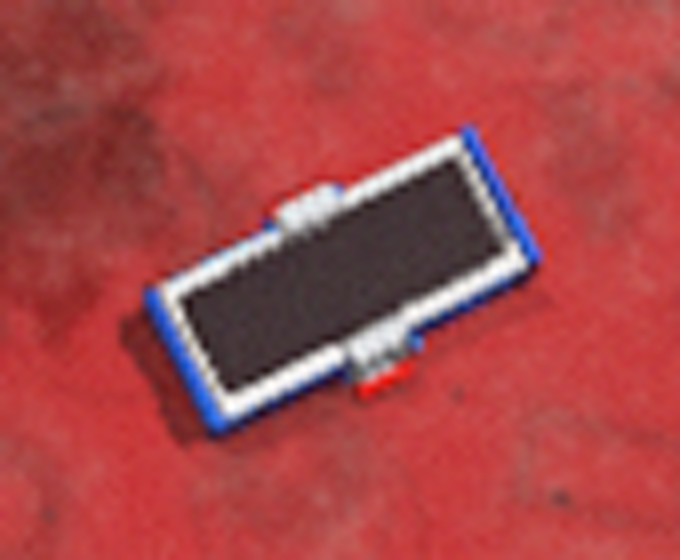

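The crop gives the tray's corners at (150,293), (215,430), (470,130) and (538,262), and the catches at mid-length.

```bash
cat >> h.py <<'E'
def ray(cam,u,v,z):
    c=ctrl.get_calibration(cam); K=np.array(c['K']); r=rotm(c['orientation'])@np.array([(u-K[0,2])/K[0,0],(v-K[1,2])/K[1,1],1]); p=np.array(c['position'])
    return p+r*(z-p[2])/r[2]
def need(G,closing,lean,ldir):
    """G grasp point, closing angle (deg, xy), lean deg of body toward horizontal unit dir ldir -> delta pos, rotvec from present pose"""
    s=ctrl.read_state(); up=np.array([0,0,1.]); l=np.r_[ldir,0]; b=np.cos(np.radians(lean))*up+np.sin(np.radians(lean))*l
    y=np.r_[np.cos(np.radians(closing)),np.sin(np.radians(closing)),0]; z=-b; Rt=np.stack([np.cross(y,z),y,z],1)
    dr=(R.from_matrix(Rt)*R.from_euler('xyz',s['tcp_rot']).inv()).as_rotvec()
    dp=np.array(G)+171*b-s['ee_pos']; print('dpos',dp.round(1),'turn',dr.round(3),'tcp',s['ee_pos'].round(1)); return dp,dr
E
python3 - <<'E'
from h import *
P=[ray('top',265+(x+.5)/8-.5,195+(y+.5)/8-.5,44)[:2] for x,y in[(150,293),(215,430),(470,130),(538,262)]]
P=np.array(P);print(P.round(1)); C=P.mean(0); e=(P[0]+P[1]-P[2]-P[3])/2; L=np.linalg.norm(e); e/=L
print('C',C,'len',L,'w',np.linalg.norm(P[0]-P[1]),np.linalg.norm(P[2]-P[3]),'l',e,np.degrees(np.arctan2(e[1],e[0])))
cl=np.degrees(np.arctan2(e[1],e[0]))-90
G=C+38*e; print(G)
need(np.r_[G,150],cl,0,e); need(np.r_[G,25],cl,40,e)
E
```

```text
[[517.7 210.3]
 [477.2 191.2]
 [566.4 115.4]
 [526.8  95.9]]
C [522.02736127 153.20071748] len 106.99461340381393 w 44.71844910904417 44.13601182207747 l [-0.45955918  0.88814715] 117.3586657709624
[504.56411248 186.95030921]
dpos [ 353.1 -367.5  -82.8] turn [ 0.001 -0.001 -0.826] tcp [151.5 554.4 403.8]
dpos [ 302.6 -269.9 -247.8] turn [-0.45  -0.559 -0.791] tcp [151.5 554.4 403.8]
```

```bash
python3 -m crank '{"delta_pos":[[35,-37,-8],[35,-37,-8],[35,-37,-8],[35,-37,-8],[35,-37,-8],[35,-37,-8],[35,-37,-8],[35,-37,-8],[35,-37,-8],[38,-34,-8]],"turn":[[0,0,-0.083],[0,0,-0.083],[0,0,-0.083],[0,0,-0.083],[0,0,-0.083],[0,0,-0.083],[0,0,-0.083],[0,0,-0.083],[0,0,-0.083],[0,0,-0.083]],"claw":[0,0,0,0,0,0,0,0,0,0]}' 50
python3 -m crank '{"delta_pos":[[0,0,0],[0,0,0]],"turn":[[0,0,0],[0,0,0]],"claw":[0,0]}'
python3 - <<'E'
from h import *
l=np.array([-.4596,.8881]); G=np.r_[504.6,187]
need(np.r_[G,150],27.36,40,l); need(np.r_[G,25],27.36,40,l)
print(ctrl.read_state()['joints'])
E
```

```text
clock: 1.1
ee_pos: [494.7, 196.8, 326.5]
tcp_rot: [-3.141, -0.0, 2.041]
contact_force: [-0.7, 1.1, 1.7]
finger_gap: 1.001
finger_force: 0.0
clock: 1.3
ee_pos: [494.1, 198.1, 326.4]
tcp_rot: [-3.14, -0.001, 2.043]
contact_force: [0.4, -0.3, 0.1]
finger_gap: 0.998
finger_force: 0.0
dpos [-40.   86.6 -45.4] turn [-0.621 -0.321  0.005] tcp [494.1 198.1 326.4]
dpos [ -40.    86.6 -170.4] turn [-0.621 -0.321  0.005] tcp [494.1 198.1 326.4]
[ 1.53945569e-01  1.23234855e-01  1.79662173e+00  4.15493036e-04
  1.22356373e+00 -3.18595426e-01]
```

```bash
python3 -m crank '{"delta_pos":[[-5,11,-6],[-5,11,-6],[-5,11,-6],[-5,11,-6],[-5,11,-6],[-5,11,-6],[-5,11,-6],[-5,10,-3],[0,0,0]],"turn":[[-0.078,-0.04,0],[-0.078,-0.04,0],[-0.078,-0.04,0],[-0.078,-0.04,0],[-0.078,-0.04,0],[-0.078,-0.04,0],[-0.078,-0.04,0],[-0.075,-0.041,0.005],[0,0,0]],"claw":[0,0,0,0,0,0,0,0,0]}'
python3 - <<'E'
from h import *
l=np.array([-.4596,.8881]); G=np.r_[504.6,187]
need(np.r_[G,150],27.36,40,l); need(np.r_[G,25],27.36,40,l)
print(ctrl.read_state()['joints'])
p,d=shot('top','top1');q,_=shot('side','side1')
cv2.imwrite('pics/c1.png',np.hstack([cv2.resize(p[150:270,240:400,::-1],(400,300)),cv2.resize(q[130:310,180:420,::-1],(400,300))]))
E
```

```text
clock: 2.2
ee_pos: [451.6, 287.9, 281.1]
tcp_rot: [-3.141, 0.699, 2.055]
contact_force: [0.1, 0.6, 0.0]
finger_gap: 1.001
finger_force: 0.0
dpos [ 2.5 -3.3 -0.1] turn [ 0.001 -0.    -0.007] tcp [451.6 287.9 281.1]
dpos [   2.5   -3.3 -125.1] turn [ 0.001 -0.    -0.007] tcp [451.6 287.9 281.1]
[ 0.50218997  0.26639654  1.79806389 -0.75788086  1.21103477  0.34521036]
```

View pics/c1.png

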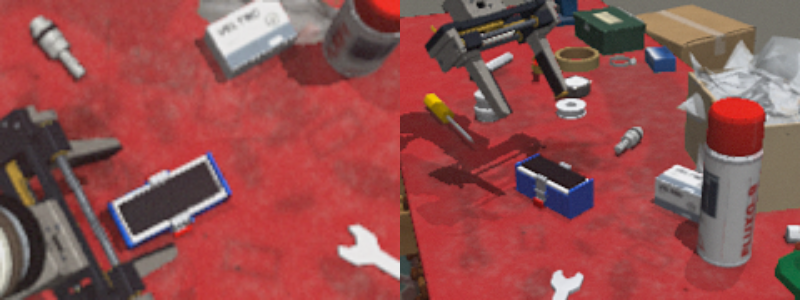

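The open fingers straddle the tray's left end, at (120,190) in the left crop. The descent path is clear.

```bash
python3 -m crank '{"delta_pos":[[2.5,-3,-20],[0,0,-25],[0,0,-25],[0,0,-25],[0,0,-15],[0,0,-13],[0,0,0]],"turn":[[0,0,-0.007],[0,0,0],[0,0,0],[0,0,0],[0,0,0],[0,0,0],[0,0,0]],"claw":[0,0,0,0,0,0,0]}'
python3 -m crank '{"delta_pos":[[0,0,0],[0,0,0],[0,0,0],[0,0,0],[0,0,0],[0,0,0],[0,0,0],[0,0,0]],"turn":[[0,0,0],[0,0,0],[0,0,0],[0,0,0],[0,0,0],[0,0,0],[0,0,0],[0,0,0]],"claw":[1,1,1,1,1,1,1,1]}' 50
python3 - <<'E'
from h import *
need(np.r_[504.6,187,27],27.36,40,np.array([-.4596,.8881]))
E
```

```text
clock: 3.0
ee_pos: [456.0, 282.3, 158.0]
tcp_rot: [-3.141, 0.699, 2.043]
contact_force: [-0.1, -0.3, -1.2]
finger_gap: 1.0
finger_force: 0.0
clock: 3.8
ee_pos: [456.4, 282.8, 159.3]
tcp_rot: [3.139, 0.699, 2.041]
contact_force: [-1.5, 0.5, 1.2]
finger_gap: 0.501
finger_force: 50.0
dpos [-2.3  1.8 -1.3] turn [0.    0.002 0.006] tcp [456.4 282.8 159.3]
```

```bash
cat >> h.py <<'E'
def arc(a0,a1,n,ldir,dG):
    l=np.r_[ldir,0];b=lambda a:np.cos(np.radians(a))*np.array([0,0,1.])+np.sin(np.radians(a))*l
    A=np.linspace(a0,a1,n+1); T=np.array([171*b(a) for a in A]); T+=np.outer(np.arange(n+1)/n,dG)
    w=np.cross(l,[0,0,1])*np.radians(a0-a1)/n
    print(np.diff(np.round(T,0),axis=0).astype(int).tolist(),'turn',w.round(4))
E
python3 - <<'E'
from h import *
arc(40,-50,15,np.array([-.4596,.8881]),[-48,28,0])
E
```

```text
[[4, -11, 11], [4, -12, 9], [4, -13, 8], [5, -13, 5], [4, -13, 4], [5, -14, 3], [5, -14, 0], [5, -14, -2], [5, -14, -3], [5, -13, -5], [4, -13, -7], [4, -12, -9], [4, -11, -10], [3, -10, -12], [2, -9, -13]] turn [ 0.093   0.0481 -0.    ]
```

```bash
python3 -m crank '{"delta_pos":[[0,0,10],[0,0,20],[0,0,25],[0,0,25],[0,0,15],[0,0,0],[0,0,0]],"turn":[[0,0,0],[0,0,0],[0,0,0],[0,0,0],[0,0,0],[0,0,0],[0,0,0]],"claw":[1,1,1,1,1,1,1]}'
```

```text
clock: 4.5
ee_pos: [456.0, 282.6, 253.3]
tcp_rot: [3.14, 0.698, 2.042]
contact_force: [-0.3, -0.4, -4.0]
finger_gap: 0.501
finger_force: 50.0
```

```bash
python3 -m crank '{"delta_pos":[[4,-11,11],[4,-12,9],[4,-13,8],[5,-13,5],[4,-13,4],[5,-14,3],[5,-14,0],[5,-14,-2]],"turn":[[0.093,0.0481,0],[0.093,0.0481,0],[0.093,0.0481,0],[0.093,0.0481,0],[0.093,0.0481,0],[0.093,0.0481,0],[0.093,0.0481,0],[0.093,0.0481,0]],"claw":[1,1,1,1,1,1,1,1]}'
python3 -m crank '{"delta_pos":[[5,-14,-3],[5,-13,-5],[4,-13,-7],[4,-12,-9],[4,-11,-10],[3,-10,-12],[2,-9,-13],[0,0,0],[0,0,0]],"turn":[[0.093,0.0481,0],[0.093,0.0481,0],[0.093,0.0481,0],[0.093,0.0481,0],[0.093,0.0481,0],[0.093,0.0481,0],[0.093,0.0481,0],[0,0,0],[0,0,0]],"claw":[1,1,1,1,1,1,1,1,1]}'
python3 - <<'E'
from h import *
need(np.r_[455,217,100],27.36,-50,np.array([-.4596,.8881]))
print(ctrl.read_state()['joints'])
p,d=shot('top','top2');q,dq=shot('side','side2')
cv2.imwrite('pics/c2.png',np.hstack([cv2.resize(p[150:270,240:400,::-1],(400,300)),cv2.resize(q[130:310,180:420,::-1],(400,300))]))
E
```

```text
clock: 5.3
ee_pos: [491.9, 177.9, 290.6]
tcp_rot: [-3.136, -0.143, 2.043]
contact_force: [-0.7, 0.1, -4.7]
finger_gap: 0.498
finger_force: 50.0
clock: 6.2
ee_pos: [519.0, 96.6, 231.9]
tcp_rot: [-3.129, -0.87, 2.036]
contact_force: [-0.4, 0.2, -3.6]
finger_gap: 0.497
finger_force: 50.0
dpos [ -3.8   4.  -22. ] turn [ 0.006 -0.006  0.002] tcp [519.   96.6 231.9]
[-0.20071761  0.40931012  1.76738331  0.63497146  1.59978359 -0.86811116]
```

View pics/c2.png

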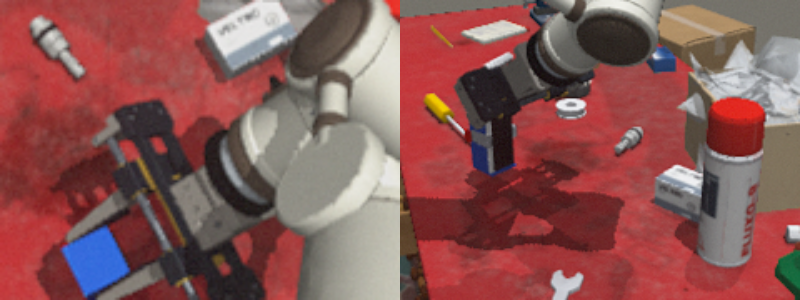

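The pair hangs on end, with its blue end face at (95,262) in the left crop. I'll check how level that face is before setting it down.

```bash
python3 - <<'E'
from h import *
z=np.load('pics/top2.npz'); p,d=z['p'],z['d'];W=world('top',d)
hsv=cv2.cvtColor(p,cv2.COLOR_RGB2HSV); m=(hsv[...,0]>100)&(hsv[...,0]<130)&(hsv[...,1]>150); m[:235]=0;m[275:]=0;m[:,:260]=0;m[:,295:]=0
m=cv2.erode(m.astype(np.uint8),np.ones((3,3)))>0
q=W[m]; q=q[q[:,2]>100]; c=np.median(q,0); print(len(q),c)
A=np.c_[q[:,:2]-c[:2],np.ones(len(q))]; s=np.linalg.lstsq(A,q[:,2],rcond=None)[0]; print('slope',s, 'along l',s[:2]@[-.4596,.8881])
z=np.load('pics/side2.npz'); W=world('side',z['d']); p=z['p'];hsv=cv2.cvtColor(p,cv2.COLOR_RGB2HSV); m=(hsv[...,0]>100)&(hsv[...,0]<130)&(hsv[...,1]>130); m[:190]=0;m[240:]=0;m[:,:220]=0;m[:,:]&=(np.arange(560)<300)[None]
q=W[m];print(len(q),np.percentile(q[:,2],[1,5,50,95,99]),np.median(q,0))
E
```

```text
342 [454.78455813 220.12839889 137.37577825]
slope [ -3.85352031  -0.96050907 143.79885121] along l 0.9180498246008392
167 [ 32.16626009  33.02584798  49.47220303  96.83043819 102.45371715] [434.90536754 206.9023674   49.47220303]
```

```bash
python3 - <<'E'
from h import *
z=np.load('pics/top2.npz'); p,d=z['p'],z['d'];W=world('top',d)
q=W[235:275,260:295].reshape(-1,3); q=q[(abs(q[:,2]-137)<7)&(np.hypot(q[:,0]-455,q[:,1]-220)<26)]
c=q.mean(0);s=np.linalg.svd(q-c)[2][2]; s*=np.sign(s[2]); print(len(q),c,'normal',s,'tilt along l deg',np.degrees(s[:2]@[-.4596,.8881]),'along closing',np.degrees(s[:2]@[.8881,.4596]),q[:,2].std())
E
```

```text
414 [455.18678465 219.42798145 137.26360094] normal [ 0.00373768 -0.00459919  0.99998244] tilt along l deg -0.332452129885533 along closing 0.06907853961807826 1.8926209199642159
```

```bash
python3 -m crank '{"delta_pos":[[0,0,-8],[0,0,-8],[0,0,-6],[0,0,-2],[0,0,-1],[0,0,0]],"turn":[[0,0,0],[0,0,0],[0,0,0],[0,0,0],[0,0,0],[0,0,0]],"claw":[1,1,1,1,1,1]}'
python3 -m crank '{"delta_pos":[[0,0,-1],[0,0,-1],[0,0,0]],"turn":[[0,0,0],[0,0,0],[0,0,0]],"claw":[1,1,1]}'
```

```text
clock: 6.9
ee_pos: [519.5, 96.8, 208.1]
tcp_rot: [-3.133, -0.871, 2.04]
contact_force: [0.2, 0.4, -3.9]
finger_gap: 0.496
finger_force: 50.0
clock: 7.2
ee_pos: [519.4, 96.7, 206.1]
tcp_rot: [-3.133, -0.871, 2.04]
contact_force: [-0.3, -1.6, -3.5]
finger_gap: 0.496
finger_force: 50.0
```

```bash
python3 -m crank '{"delta_pos":[[0,0,-1],[0,0,0]],"turn":[[0,0,0],[0,0,0]],"claw":[1,1]}'
python3 -m crank '{"delta_pos":[[0,0,-1],[0,0,0]],"turn":[[0,0,0],[0,0,0]],"claw":[1,1]}'
```

```text
clock: 7.4
ee_pos: [519.4, 96.7, 205.0]
tcp_rot: [-3.133, -0.872, 2.04]
contact_force: [-0.7, 0.2, -3.3]
finger_gap: 0.493
finger_force: 50.0
clock: 7.6
ee_pos: [519.3, 96.8, 204.0]
tcp_rot: [-3.133, -0.872, 2.04]
contact_force: [0.1, -1.1, -4.6]
finger_gap: 0.498
finger_force: 50.0
```

```bash
python3 -m crank '{"delta_pos":[[0,0,-1],[0,0,0]],"turn":[[0,0,0],[0,0,0]],"claw":[1,1]}'|sed -n '2p;4p'
python3 -m crank '{"delta_pos":[[0,0,-0.7],[0,0,0]],"turn":[[0,0,0],[0,0,0]],"claw":[1,1]}'|sed -n '2p;4p'
python3 -m crank '{"delta_pos":[[0,0,-0.7],[0,0,0]],"turn":[[0,0,0],[0,0,0]],"claw":[1,1]}'|sed -n '2p;4p'
```

```text
ee_pos: [519.5, 96.7, 203.3]
contact_force: [-0.7, -0.9, -1.6]
ee_pos: [519.6, 96.7, 203.2]
contact_force: [-1.8, -2.6, 5.3]
ee_pos: [519.7, 96.6, 203.1]
contact_force: [-2.3, -4.2, 8.6]
```

```bash
python3 -m crank '{"delta_pos":[[0,0,0.9],[0,0,0],[0,0,0],[0,0,0],[0,0,0],[0,0,0]],"turn":[[0,0,0],[0,0,0],[0,0,0],[0,0,0],[0,0,0],[0,0,0]],"claw":[1,0.8,0.4,0,0,0]}'
python3 -m crank '{"delta_pos":[[3,-6,6],[7,-14,13],[7,-14,13],[7,-14,13],[4,-6,6],[0,0,0]],"turn":[[0,0,0],[0,0,0],[0,0,0],[0,0,0],[0,0,0],[0,0,0]],"claw":[0,0,0,0,0,0]}'
python3 - <<'E'
from h import *
l=np.array([-.4596,.8881])
need(np.r_[455,217,240],27.36,-50,l)
arc(-50,50,16,l,[-56,108,0])
p,d=shot('side','side3')
cv2.imwrite('pics/c3.png',cv2.resize(p[100:280,170:410,::-1],(560,420)))
E
```

```text
clock: 8.8
ee_pos: [519.4, 96.8, 202.4]
tcp_rot: [-3.133, -0.871, 2.04]
contact_force: [0.8, -0.2, 0.2]
finger_gap: 0.821
finger_force: 0.0
clock: 9.4
ee_pos: [548.3, 41.8, 254.7]
tcp_rot: [-3.137, -0.87, 2.041]
contact_force: [-0.0, -0.0, -0.2]
finger_gap: 0.999
finger_force: 0.0
dpos [-33.1  58.8  95.2] turn [ 0.004 -0.002  0.003] tcp [548.3  41.8 254.7]
[[-9, 18, 14], [-10, 19, 12], [-11, 20, 10], [-11, 22, 9], [-11, 22, 7], [-12, 23, 5], [-12, 23, 3], [-12, 23, 1], [-12, 23, -1], [-12, 23, -3], [-12, 23, -5], [-11, 22, -7], [-11, 22, -9], [-11, 20, -10], [-10, 19, -12], [-9, 18, -14]] turn [-0.0969 -0.0501  0.    ]
```

View pics/c3.png

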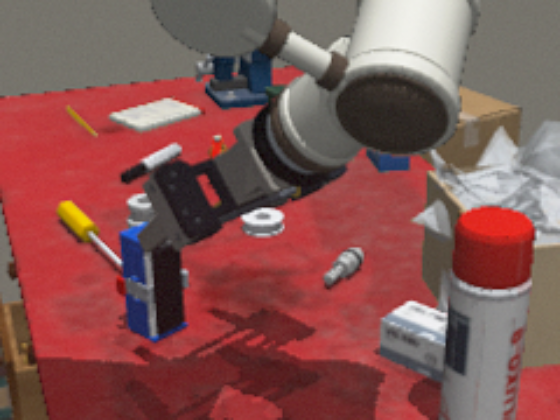

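The pair stands upright at (155,280) and the fingers are clear of it. Next I go over the top to the floor side.

```bash
python3 -m crank '{"delta_pos":[[-2,2,32],[-2,2,32],[0,0,32],[-9,18,14],[-10,19,12],[-11,20,10],[-11,22,9],[-11,22,7],[-12,23,5],[-12,23,3]],"turn":[[0,0,0],[0,0,0],[0,0,0],[-0.0969,-0.0501,0],[-0.0969,-0.0501,0],[-0.0969,-0.0501,0],[-0.0969,-0.0501,0],[-0.0969,-0.0501,0],[-0.0969,-0.0501,0],[-0.0969,-0.0501,0]],"claw":[0,0,0,0,0,0,0,0,0,0]}'
python3 -m crank '{"delta_pos":[[-12,23,1],[-12,23,-1],[-12,23,-3],[-12,23,-5],[-11,22,-7],[-11,22,-9],[-11,20,-10],[-10,19,-12],[-9,18,-14],[0,0,0]],"turn":[[-0.0969,-0.0501,0],[-0.0969,-0.0501,0],[-0.0969,-0.0501,0],[-0.0969,-0.0501,0],[-0.0969,-0.0501,0],[-0.0969,-0.0501,0],[-0.0969,-0.0501,0],[-0.0969,-0.0501,0],[-0.0969,-0.0501,0],[0,0,0]],"claw":[0,0,0,0,0,0,0,0,0,0]}'
python3 - <<'E'
from h import *
l=np.array([-.4596,.8881]); C=np.r_[457,217]
need(np.r_[C+61*l,144],27.36,50,l);need(np.r_[C,92],27.36,50,l)
print(ctrl.read_state()['joints'])
p,d=shot('top','top4');W=world('top',d)
q=W[225:285,250:305].reshape(-1,3); q=q[(abs(q[:,2]-110)<6)&(np.hypot(q[:,0]-455,q[:,1]-220)<35)]
r=cv2.minAreaRect(q[:,:2].astype(np.float32));print(len(q),q.mean(0),r)
E
```

```text
clock: 10.45
ee_pos: [466.2, 195.0, 409.2]
tcp_rot: [-3.139, -0.104, 2.044]
contact_force: [0.2, -0.0, -1.0]
finger_gap: 1.001
finger_force: 0.0
clock: 11.45
ee_pos: [364.8, 388.1, 345.3]
tcp_rot: [-3.133, 0.876, 2.054]
contact_force: [-1.2, -0.2, -1.6]
finger_gap: 1.003
finger_force: 0.0
dpos [  3.9  -0.6 -91.4] turn [ 0.005 -0.003  0.001] tcp [364.8 388.1 345.3]
dpos [  32.   -54.7 -143.4] turn [ 0.005 -0.003  0.001] tcp [364.8 388.1 345.3]
[ 0.77293455  0.2617503   1.69736514 -0.82422367  1.53879791  0.47835688]
417 [455.90553203 220.22471933 108.71477224] ((456.1498107910156, 220.05038452148438), (45.97390365600586, 43.44607925415039), 26.88786506652832)
```

```bash
python3 -m crank '{"delta_pos":[[0,0,-30],[1,2,-30],[1,2,-31],[7,-13,-13],[7,-13,-13],[7,-13,-13],[5,-10,-8],[2,-5,-4],[0,0,0]],"turn":[[0.005,-0.003,0],[0,0,0],[0,0,0],[0,0,0],[0,0,0],[0,0,0],[0,0,0],[0,0,0],[0,0,0]],"claw":[0,0,0,0,0,0,0,0,0]}'
python3 - <<'E'
from h import *
l=np.array([-.4596,.8881])
need(np.r_[455.2,221.5,93],27.36,50,l)
E
```

```text
clock: 12.4
ee_pos: [397.7, 335.9, 207.8]
tcp_rot: [3.13, 0.87, 2.033]
contact_force: [-0.0, 0.2, -0.5]
finger_gap: 1.001
finger_force: 0.0
dpos [-2.8  1.9 -4.9] turn [-0.006  0.006  0.007] tcp [397.7 335.9 207.8]
```

Nearly there. I'll correct the last few millimetres and close.

```bash
python3 -m crank '{"delta_pos":[[-2.5,2,-4],[0,0,0]],"turn":[[-0.006,0.006,0.007],[0,0,0]],"claw":[0,0]}' 10
python3 -m crank '{"delta_pos":[[0,0,0],[0,0,0],[0,0,0],[0,0,0],[0,0,0],[0,0,0],[0,0,0],[0,0,0]],"turn":[[0,0,0],[0,0,0],[0,0,0],[0,0,0],[0,0,0],[0,0,0],[0,0,0],[0,0,0]],"claw":[0.4,0.45,0.5,0.7,1,1,1,1]}' 10
python3 -m crank '{"delta_pos":[[0,0,0],[0,0,0]],"turn":[[0,0,0],[0,0,0]],"claw":[1,1]}' 50
python3 - <<'E'
from h import *
l=np.array([-.4596,.8881])
need(np.r_[455.2,221.5,93],27.36,50,l)
arc(50,-40,15,l,[30,-30,0])
E
```

```text
clock: 12.6
ee_pos: [394.5, 339.3, 203.7]
tcp_rot: [-3.141, 0.873, 2.052]
contact_force: [-0.4, 0.2, -0.6]
finger_gap: 1.002
finger_force: 0.0
clock: 13.4
ee_pos: [394.8, 338.6, 203.5]
tcp_rot: [-3.14, 0.874, 2.051]
contact_force: [-0.6, -0.0, 1.3]
finger_gap: 0.498
finger_force: 10.0
clock: 13.6
ee_pos: [394.8, 338.7, 203.6]
tcp_rot: [-3.14, 0.874, 2.051]
contact_force: [-0.6, -1.0, 0.5]
finger_gap: 0.499
finger_force: 49.9
dpos [ 0.2 -0.8 -0.7] turn [ 0.001 -0.    -0.002] tcp [394.8 338.7 203.6]
[[7, -13, 13], [9, -14, 12], [8, -15, 10], [10, -15, 9], [9, -17, 7], [10, -17, 5], [10, -18, 3], [10, -18, 2], [10, -18, 0], [11, -17, -3], [10, -18, -4], [9, -17, -5], [10, -16, -8], [9, -16, -9], [9, -15, -11]] turn [ 0.093   0.0481 -0.    ]
```

```bash
python3 -m crank '{"delta_pos":[[0,0,8],[0,0,15],[0,0,12],[7,-13,13],[9,-14,12],[8,-15,10],[10,-15,9],[9,-17,7],[10,-17,5],[10,-18,3]],"turn":[[0,0,0],[0,0,0],[0,0,0],[0.093,0.0481,0],[0.093,0.0481,0],[0.093,0.0481,0],[0.093,0.0481,0],[0.093,0.0481,0],[0.093,0.0481,0],[0.093,0.0481,0]],"claw":[1,1,1,1,1,1,1,1,1,1]}'
python3 -m crank '{"delta_pos":[[10,-18,2],[10,-18,0],[11,-17,-3],[10,-18,-4],[9,-17,-5],[10,-16,-8],[9,-16,-9],[9,-15,-11],[0,0,0],[0,0,0]],"turn":[[0.093,0.0481,0],[0.093,0.0481,0],[0.093,0.0481,0],[0.093,0.0481,0],[0.093,0.0481,0],[0.093,0.0481,0],[0.093,0.0481,0],[0.093,0.0481,0],[0,0,0],[0,0,0]],"claw":[1,1,1,1,1,1,1,1,1,1]}'
python3 - <<'E'
from h import *
l=np.array([-.4596,.8881])
need(np.r_[485.2,191.5,128],27.36,-40,l);need(np.r_[485.2,191.5,27],27.36,-40,l)
p,d=shot('top','top5');W=world('top',d)
q=W[200:285,230:330].reshape(-1,3); q=q[(abs(q[:,2]-147)<14)&(np.hypot(q[:,0]-460,q[:,1]-240)<38)]
for _ in range(4):
    c=q.mean(0);s=np.linalg.svd(q-c,full_matrices=False)[2][2]; s*=np.sign(s[2]); q=q[abs((q-c)@s)<3]
print(len(q),c,'normal',s,'along l',np.degrees(s[:2]@l),'closing',np.degrees(s[:2]@[.888,.46]))
cv2.imwrite('pics/c5.png',cv2.resize(p[150:290,210:410,::-1],(600,420)))
E
```

```text
clock: 14.6
ee_pos: [458.2, 229.1, 299.6]
tcp_rot: [3.138, 0.138, 2.051]
contact_force: [0.1, 0.3, -3.7]
finger_gap: 0.497
finger_force: 49.9
clock: 15.6
ee_pos: [536.0, 94.6, 260.2]
tcp_rot: [3.139, -0.694, 2.051]
contact_force: [0.0, 0.6, -4.5]
finger_gap: 0.495
finger_force: 49.9
dpos [-0.3 -0.7 -1.2] turn [ 0.003  0.004 -0.001] tcp [536.   94.6 260.2]
dpos [  -0.3   -0.7 -102.2] turn [ 0.003  0.004 -0.001] tcp [536.   94.6 260.2]
651 [460.84460304 240.55733963 145.08182841] normal [-0.01195568 -0.00551514  0.99991332] along l 0.03419626998208645 closing -0.7536460784802993
```

View pics/c5.png

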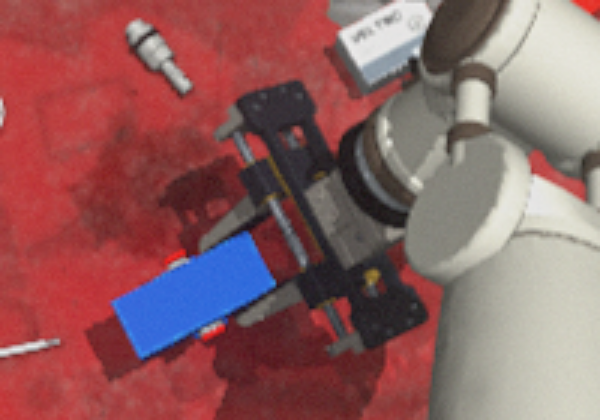

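The pair is inverted and level, with the blue floor up at (195,295) in the crop. I'll lower it now.

```bash
python3 -m crank '{"delta_pos":[[0,0,-20],[0,0,-25],[0,0,-25],[0,0,-15],[0,0,-8],[0,0,-3],[0,0,0]],"turn":[[0,0,0],[0,0,0],[0,0,0],[0,0,0],[0,0,0],[0,0,0],[0,0,0]],"claw":[1,1,1,1,1,1,1]}'
for i in 1; do :; done
python3 -m crank '{"delta_pos":[[0,0,-1],[0,0,0]],"turn":[[0,0,0],[0,0,0]],"claw":[1,1]}'|sed -n '2p;4p'
python3 -m crank '{"delta_pos":[[0,0,-1],[0,0,0]],"turn":[[0,0,0],[0,0,0]],"claw":[1,1]}'|sed -n '2p;4p'
```

```text
clock: 16.35
ee_pos: [536.2, 94.9, 164.3]
tcp_rot: [3.138, -0.696, 2.051]
contact_force: [-0.0, -0.4, -4.0]
finger_gap: 0.497
finger_force: 49.9
ee_pos: [536.3, 94.7, 163.4]
contact_force: [-0.3, -0.3, -3.5]
ee_pos: [536.0, 94.7, 161.8]
contact_force: [0.5, -0.9, -4.2]
```

```bash
python3 -m crank '{"delta_pos":[[0,0,-1],[0,0,0]],"turn":[[0,0,0],[0,0,0]],"claw":[1,1]}'|sed -n '2p;4p'
python3 -m crank '{"delta_pos":[[0,0,-0.7],[0,0,0]],"turn":[[0,0,0],[0,0,0]],"claw":[1,1]}'|sed -n '2p;4p'
python3 -m crank '{"delta_pos":[[0,0,-0.7],[0,0,0]],"turn":[[0,0,0],[0,0,0]],"claw":[1,1]}'|sed -n '2p;4p'
```

```text
ee_pos: [535.9, 94.7, 160.5]
contact_force: [0.5, 0.3, -3.9]
ee_pos: [535.9, 94.8, 159.9]
contact_force: [0.7, 0.1, -3.7]
ee_pos: [536.0, 94.8, 159.4]
contact_force: [0.1, 0.7, -1.8]
```

```bash
python3 -m crank '{"delta_pos":[[0,0,-0.7],[0,0,0],[0,0,0.3],[0,0,0],[0,0,0],[0,0,0],[0,0,0]],"turn":[[0,0,0],[0,0,0],[0,0,0],[0,0,0],[0,0,0],[0,0,0],[0,0,0]],"claw":[1,1,1,0.6,0,0,0]}'
python3 -m crank '{"delta_pos":[[3,-6,8],[6,-12,16],[6,-11,15],[6,-11,15],[6,-11,15],[0,0,30],[0,0,30],[0,0,0]],"turn":[[0,0,0],[0,0,0],[0,0,0],[0,0,0],[0,0,0],[0,0,0],[0,0,0],[0,0,0]],"claw":[0,0,0,0,0,0,0,0]}'
python3 - <<'E'
from h import *
l=np.array([-.4596,.8881])
p,d=shot('top','top6');W=world('top',d)
q=W[200:285,230:330].reshape(-1,3); q=q[(abs(q[:,2]-46)<6)&(np.hypot(q[:,0]-467,q[:,1]-228)<70)]
for _ in range(4):
    c=q.mean(0);s=np.linalg.svd(q-c,full_matrices=False)[2][2]; s*=np.sign(s[2]); q=q[abs((q-c)@s)<3]
print(len(q),c,'normal',s); print(cv2.minAreaRect(q[:,:2].astype(np.float32)))
C=q[:,:2].mean(0); need(np.r_[C,100],27.36,0,l)
arc(-40,0,7,l,[0,0,0])
p,d=shot('side','side6')
cv2.imwrite('pics/c6.png',np.hstack([cv2.resize(np.load('pics/top6.npz')['p'][180:280,220:340,::-1],(400,333)),cv2.resize(p[170:270,180:300,::-1],(400,333))]))
E
```

```text
clock: 18.05
ee_pos: [535.9, 94.8, 158.8]
tcp_rot: [3.139, -0.697, 2.05]
contact_force: [-0.3, 0.4, -0.2]
finger_gap: 0.739
finger_force: 0.0
clock: 18.85
ee_pos: [564.6, 43.0, 292.9]
tcp_rot: [3.13, -0.692, 2.055]
contact_force: [0.3, -0.4, 0.1]
finger_gap: 0.997
finger_force: 0.0
792 [468.10884884 228.19861363  44.81714165] normal [4.60738980e-03 5.86683460e-04 9.99989214e-01]
((468.56640625, 228.65267944335938), (63.9366455078125, 109.74502563476562), 26.612659454345703)
dpos [-95.7 185.  -19.4] turn [-0.619 -0.314 -0.002] tcp [563.8  43.2 290.4]
[[-7, 12, 10], [-6, 13, 9], [-7, 14, 8], [-8, 14, 5], [-7, 15, 5], [-8, 15, 2], [-8, 15, 1]] turn [-0.0886 -0.0458  0.    ]
```

View pics/c6.png

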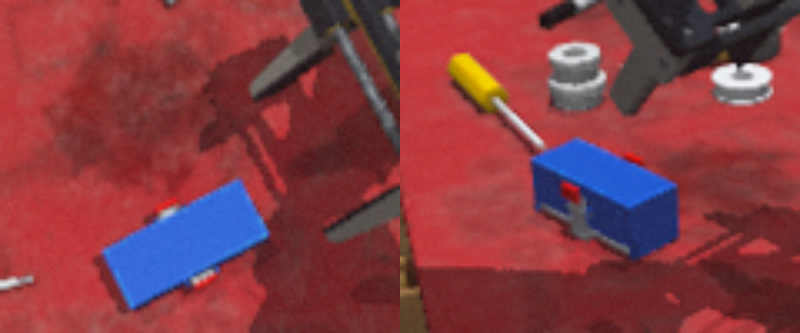

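The pair lies flat on the plate with the tray on top at (187,243), and both red pads show. Now I bring the tool vertical over mid-length.

```bash
python3 -m crank '{"delta_pos":[[-7,12,10],[-6,13,9],[-7,14,8],[-8,14,5],[-7,15,5],[-8,15,2],[-8,15,1],[-15,29,0],[-15,29,0],[-15,29,0]],"turn":[[-0.0886,-0.0455,0],[-0.0886,-0.0455,0],[-0.0886,-0.0455,0],[-0.0886,-0.0455,0],[-0.0886,-0.0455,0],[-0.0886,-0.0455,0],[-0.0886,-0.0455,0],[0,0,0],[0,0,0],[0,0,0]],"claw":[0,0,0,0,0,0,0,0,0,0]}'
python3 -m crank '{"delta_pos":[[0,0,-20],[0,0,-20],[0,0,-15],[0,0,0],[0,0,0]],"turn":[[0,0,0],[0,0,0],[0,0,0],[0,0,0],[0,0,0]],"claw":[0,0,0,0,0]}'
python3 - <<'E'
from h import *
l=np.array([-.4596,.8881])
z=np.load('pics/top6.npz');p,d=z['p'],z['d'];W=world('top',d)
hsv=cv2.cvtColor(p,cv2.COLOR_RGB2HSV); m=(hsv[...,0]>100)&(hsv[...,0]<130)&(hsv[...,1]>150)&(W[...,2]>38); m[:220]=0;m[280:]=0;m[:,:240]=0;m[:,310:]=0
q=W[m][:,:2].astype(np.float32); print(m.sum(),cv2.minAreaRect(q),q.mean(0))
need(np.r_[468.3,228.2,48],27,0,l)
E
```

```text
clock: 19.95
ee_pos: [465.7, 229.5, 326.2]
tcp_rot: [-3.138, -0.001, 2.049]
contact_force: [0.2, 0.3, 0.1]
finger_gap: 0.997
finger_force: 0.0
clock: 20.45
ee_pos: [466.6, 228.6, 272.0]
tcp_rot: [-3.139, -0.0, 2.049]
contact_force: [0.1, 1.1, -0.5]
finger_gap: 1.0
finger_force: 0.0
886 ((427.0650329589844, 205.99095153808594), (139.9119110107422, 107.44300842285156), 29.868051528930664) [466.2419  228.94148]
dpos [  1.7  -0.4 -53. ] turn [ 0.001 -0.003 -0.007] tcp [466.6 228.6 272. ]
```

```bash
python3 -m crank '{"delta_pos":[[1,0,-20],[0,0,-20],[0,0,-10],[0,0,-3],[0,0,0]],"turn":[[0,0,-0.004],[0,0,0],[0,0,0],[0,0,0],[0,0,0]],"claw":[0,0,0,0,0]}' 8
python3 -m crank '{"delta_pos":[[0,0,0],[0,0,0],[0,0,0],[0,0,0],[0,0,0],[0,0,0],[0,0,0],[0,0,0]],"turn":[[0,0,0],[0,0,0],[0,0,0],[0,0,0],[0,0,0],[0,0,0],[0,0,0],[0,0,0]],"claw":[0.2,0.25,0.3,0.35,0.4,0.45,0.5,0.5]}' 8
python3 -m crank '{"delta_pos":[[0,0,0],[0,0,0],[0,0,0],[0,0,0]],"turn":[[0,0,0],[0,0,0],[0,0,0],[0,0,0]],"claw":[1,1,1,1]}' 20
```

```text
clock: 20.95
ee_pos: [468.1, 228.8, 220.2]
tcp_rot: [-3.141, 0.0, 2.045]
contact_force: [-0.6, 0.8, 0.6]
finger_gap: 1.002
finger_force: 0.0
clock: 21.75
ee_pos: [468.2, 228.8, 220.8]
tcp_rot: [-3.141, 0.0, 2.045]
contact_force: [-1.9, -0.1, 6.2]
finger_gap: 0.681
finger_force: 8.0
clock: 22.15
ee_pos: [468.4, 228.9, 221.6]
tcp_rot: [3.142, 0.0, 2.045]
contact_force: [-5.2, -1.8, 11.6]
finger_gap: 0.615
finger_force: 20.0
```

```bash
python3 -m crank '{"delta_pos":[[0,0,0.5],[0,0,0.5],[0,0,0],[0,0,0]],"turn":[[0,0,0],[0,0,0],[0,0,0],[0,0,0]],"claw":[1,1,1,1]}' 28
python3 -m crank '{"delta_pos":[[0,0,1],[0,0,1],[0,0,1],[0,0,1],[0,0,1],[0,0,0]],"turn":[[0,0,0],[0,0,0],[0,0,0],[0,0,0],[0,0,0],[0,0,0]],"claw":[1,1,1,1,1,1]}'
```

```text
clock: 22.55
ee_pos: [468.3, 228.9, 221.7]
tcp_rot: [3.141, 0.0, 2.045]
contact_force: [-2.7, 0.2, 7.3]
finger_gap: 0.607
finger_force: 28.0
clock: 23.15
ee_pos: [467.9, 228.7, 225.9]
tcp_rot: [-3.141, 0.0, 2.045]
contact_force: [-0.5, 0.6, -1.6]
finger_gap: 0.608
finger_force: 28.0
```

```bash
python3 -m crank '{"delta_pos":[[0,0,5],[0,0,10],[0,0,15],[0,0,15],[0,0,15],[0,0,15],[0,0,10],[0,0,0]],"turn":[[0,0,0],[0,0,0],[0,0,0],[0,0,0],[0,0,0],[0,0,0],[0,0,0],[0,0,0]],"claw":[1,1,1,1,1,1,1,1]}'
python3 - <<'E'
from h import *
p,d=shot('side','side7');q,_=shot('top','top7')
cv2.imwrite('pics/c7.png',np.hstack([cv2.resize(q[160:280,220:364,::-1],(400,333)),cv2.resize(p[150:270,180:324,::-1],(400,333))]))
E
```

```text
clock: 23.95
ee_pos: [468.6, 228.9, 313.0]
tcp_rot: [3.138, 0.001, 2.045]
contact_force: [0.1, 0.6, -0.9]
finger_gap: 0.609
finger_force: 28.0
```

View pics/c7.png

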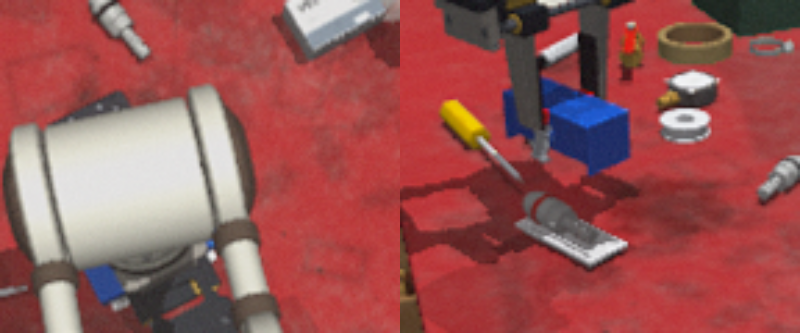

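The coupler lies on the plate at (565,220) in the right crop, and the tray hangs free above it. Next I carry the tray sideways and lower it.

```bash
python3 -m crank '{"delta_pos":[[6,-12,0],[12,-23,0],[12,-23,0],[12,-23,0],[12,-23,0],[11,-22,0],[6,-12,0],[0,0,0],[0,0,0]],"turn":[[0,0,0],[0,0,0],[0,0,0],[0,0,0],[0,0,0],[0,0,0],[0,0,0],[0,0,0],[0,0,0]],"claw":[1,1,1,1,1,1,1,1,1]}'
python3 -m crank '{"delta_pos":[[0,0,-15],[0,0,-20],[0,0,-20],[0,0,-18],[0,0,-10],[0,0,-4],[0,0,-2],[0,0,0]],"turn":[[0,0,0],[0,0,0],[0,0,0],[0,0,0],[0,0,0],[0,0,0],[0,0,0],[0,0,0]],"claw":[1,1,1,1,1,1,1,1]}'
python3 -m crank '{"delta_pos":[[0,0,-1],[0,0,-1],[0,0,0]],"turn":[[0,0,0],[0,0,0],[0,0,0]],"claw":[1,1,1]}'|sed -n '2p;4p'
```

```text
clock: 24.95
ee_pos: [538.6, 90.9, 310.3]
tcp_rot: [-3.14, -0.001, 2.045]
contact_force: [0.5, -0.2, -2.0]
finger_gap: 0.613
finger_force: 28.0
clock: 25.75
ee_pos: [539.1, 90.9, 222.2]
tcp_rot: [3.141, 0.0, 2.045]
contact_force: [0.4, -0.4, -2.2]
finger_gap: 0.607
finger_force: 28.0
ee_pos: [539.5, 90.7, 220.9]
contact_force: [-1.2, -0.0, 2.1]
```

```bash
python3 -m crank '{"delta_pos":[[0,0,0],[0,0,0]],"turn":[[0,0,0],[0,0,0]],"claw":[1,1]}' 8
python3 -m crank '{"delta_pos":[[0,0,0],[0,0,0],[0,0,0],[0,0,0],[0,0,0],[0,0,0],[0,0,0]],"turn":[[0,0,0],[0,0,0],[0,0,0],[0,0,0],[0,0,0],[0,0,0],[0,0,0]],"claw":[0.33,0.28,0.2,0.1,0,0,0]}'
python3 -m crank '{"delta_pos":[[0,0,10],[0,0,30],[0,0,40],[0,0,40],[0,0,40],[0,0,40],[0,0,0],[0,0,0]],"turn":[[0,0,0],[0,0,0],[0,0,0],[0,0,0],[0,0,0],[0,0,0],[0,0,0],[0,0,0]],"claw":[0,0,0,0,0,0,0,0]}'
python3 - <<'E'
from h import *
p,d=shot('side','side8')
cv2.imwrite('pics/c8.png',cv2.resize(p[150:330,170:410,::-1],(720,540)))
E
```

```text
clock: 26.25
ee_pos: [539.4, 90.7, 220.4]
tcp_rot: [3.141, 0.001, 2.045]
contact_force: [0.1, 0.6, 1.3]
finger_gap: 0.65
finger_force: 8.0
clock: 26.95
ee_pos: [538.9, 90.8, 219.8]
tcp_rot: [-3.141, 0.0, 2.045]
contact_force: [-0.7, -0.1, 0.5]
finger_gap: 0.997
finger_force: 0.0
clock: 27.75
ee_pos: [539.0, 90.8, 421.4]
tcp_rot: [3.14, 0.002, 2.045]
contact_force: [0.1, 0.1, -0.9]
finger_gap: 1.0
finger_force: 0.0
```

View pics/c8.png

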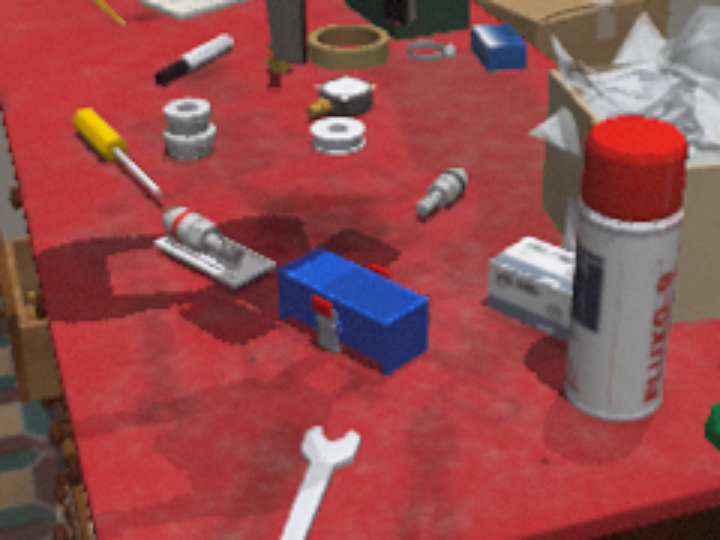

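The coupler lies on the plate at (210,245). The tray stands mouth down at (350,310), clear of the plate, and the bystanders look undisturbed.

```bash
python3 -c "
from cell import ctrl
print(ctrl.finish_job())"
```

```text
the job is handed in; nothing more can be done
None
```

The job is handed in at about 28 s of the 64 s: the pair was turned over still caught, the tray was lifted off by its catch pads and set down mouth down clear of the plate, the coupler lies on the plate, and the wrench, carton and bushing were not touched.

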